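Find the pitch-gauge leaf that fits the vice spindle

ROBOT

A 6-joint arm with a two-finger parallel gripper is mounted at the origin on the work surface. World frame = base frame: x ahead of the robot, y to its left, z up, the work surface at z = 0. Lengths are in mm, angles in degrees, forces in N, time in s.
With the tool pointing down it reaches from about 350 to 850 mm from the base axis. Payload 8.1 kg.
Tool frame: the origin (TCP) lies at the very end of the fingers, on their centre line; the grasp point (between the pads) lies 19 mm behind it (tcp_to_grasp is the distance from the TCP to the grasp point, in mm); z points along the fingers, x is the direction in which the jaws open and shut, and the axes are right-handed (so a half turn about z gives the same grasp; the last joint's range is limited). The gripper opens to 85 mm and grips with 20 to 120 N. Pads are 22 mm wide; open, the fingers measure 114 mm over their backs; the gripper's body (76 mm by 85 mm) begins 54 mm behind the grasp point. The pads swing forward as they close: fully open they stand 13 mm farther back than shut.
Start: joints at [71.425, 7.471, 85.268, -0, 87.261, -4.893], TCP at [141.9, 582.984, 231.292] pointing down, gripper open.
Joint ranges: [-169.43, 169.43], [-51.17, 129.36], [1.28, 143.12], [-76.62, 256.62], [0, 156.53], [-152.29, 152.29]. Speed limits (degrees/s): [136.94, 136.94, 159.86, 180, 180, 180].

INTERFACE

Orientations are given as [roll, pitch, yaw] about the fixed x, y, z axes, in that order (R = Rz(yaw) Ry(pitch) Rx(roll)).
In Python, from bench import * gives the robot as it stands. The module is installed in compiled form; this text tells all that it offers.
- The arm moves only by the tool apply_moves, never from a script. Its argument "targets" is text: rows parted by semicolons, each of 7 numbers parted by spaces: the turn, a rotation vector about the tool's x, y, z in rad, then the shift along the tool's x, y, z in cm, then the finger opening in cm, from 0 to 8.54. A call has exactly 5 rows; each row is the pose to reach, as a shift and turn from the pose commanded when the call began, along the tool's axes at that moment; what a row does not reach only later rows make up. A row lasts 1/10 s, in which the tool goes at most 50 mm and 8.59 degrees, less where a joint would pass 70% of its speed; a pose out of reach is approached as far as the arm can. A call with a gripper value outside its range is refused whole. The fingers move at their own pace and stop on an object; "force" is the grip in N (left out, the last holds). Time passes only in rows, so rows that repeat a pose let the fingers close, or fill a call up. It gives the time, the measured TCP pose, the force and the opening at its end, in the units of the state.
- sense(): the state, without advancing time (a new reading comes with each control period).
- snapshot(name): name is "scene" or "top" or "wrist"; returns the picture (400x640x3 uint8, red, green, blue); there is no depth.
- camera_model(name): a dict with "fx", "fy", "cx", "cy" (pixels), "position" and "attitude" of the camera in the world; the wrist camera has in their place "T_tool_cam" (4x4, takes a point from camera to tool coordinates, whose origin is the TCP and whose axes are the tool frame's). Camera axes: x right, y up, looking along -z (the intrinsics and any distortion apply to the point x, -y, -z); pixel columns grow to the right and rows downward; lengths in mm; the calibration is good to about 2 mm. A picture is of the moment at which its call begins: read the wrist's pose just before it. camera_model takes no time and is no camera call.
- hand_in(): hands the job in, once; it reports no verdict.
Trained networks look in the newest picture that a camera, given by its name, has taken for a name from the list of things; names that differ only in an ending like _2 or _b are one class to them, and where a whole thing is asked for, a point or a joint stands for the part that bears it (a point fixed in the world has none). Each returns a list of dicts, best first, with "confidence" (0 to 1); they miss things now and then, are a little off and sometimes report something else, mostly with a low value. They report only what shows in the picture. A call takes as long as a camera call. They do not tell look-alikes from the thing itself.
- recognise(camera, query): "at" ([row, column] in pixels, amid what is visible of it).
- place_of(camera, query): "at" ([row, column] in pixels: a listed point, or the origin of a listed thing).
The state is a dict: "time": time; "joint_pos": joint angles; "qd": joint speeds; "joint_efforts": joint torques, N m; "tool_pos": TCP position; "tcp_rot": TCP orientation; "ft_force": force on the tool from outside, world axes, zero at the start; "wrist_torque": the same for the moment, N m; "finger_gap": finger opening in mm.
Only numpy, scipy, OpenCV 4.12 (cv2) and the standard library are available. Lean on these libraries where they do the work, as an engineer would, in place of code of your own. Each camera call takes 0.05 s, during which the arm holds its last target. There are 200 camera calls.

TASK

Find out which of the three toothed gauge leaves in the rack fits the thread of the front vice spindle: mesh them with it, teeth down in the slots of the guide bridges and shifted along the thread as needed, pressing only gently, until one drops fully home. Leave that leaf standing fully home in the thread, about midway between the bridges, with the other two leaves standing home in slots of the rack, and leave everything else on the bench alone.

Things in the scene. Friction and masses are not known exactly. Their poses are not given: they have to be found in the camera images.
- cradle: Fixed wooden cradle, base 215 mm (x -45 to +170) by 200 mm, holding three steel vice spindles parallel to its y axis, 62 mm apart in x. Origin on the bench under the middle of the front bay (nearest the robot); x points to the back bays. The front spindle is the one to gauge. The spindles differ only in pitch (8, 10, 12 mm); which lies in front, and its grooves' phase along y, change from run to run.
- seat (a point): Top of the front spindle's thread (crest line, 63 mm above the bench), half-way between the two guide bridges; axes as the cradle's: y along the spindle, z up. Outside diameter 36 mm, 60 degree thread of ring-like grooves over at least 120 mm of length about this point, rigid.
- slot_l (a point): Middle of the slot of one plywood guide bridge across the front spindle, 30 mm above the crests, at cradle y = +50 mm. Bridge 10 mm thick (y); slot 9.5 mm wide (x), open at the top, from 2 to 30 mm above the crests, then flared lips to 41 mm. The ends of a leaf are let down into the two slots, which keep it upright when released.
- slot_r (a point): Middle of the slot of one plywood guide bridge across the front spindle, 30 mm above the crests, at cradle y = -50 mm. Bridge 10 mm thick (y); slot 9.5 mm wide (x), open at the top, from 2 to 30 mm above the crests, then flared lips to 41 mm. The ends of a leaf are let down into the two slots, which keep it upright when released.
- rack: Fixed wooden rack that holds the three gauge leaves upright, teeth down. Base 215 x 125 mm, origin on the bench under its middle. Three slots 62 mm apart, at x = -62, 0 and +62 mm, each 10 mm wide in x, running along y, open at the top and ends; slot cheeks, at y = 41 to 55 mm on either side, reach 46 mm above the bench, with flared lips to 55 mm.
- ledge (a point): Point at the middle of the rack, at the height of the ledges (20 mm above the bench) on which the ends of a leaf rest, the teeth hanging free between the ledges; axes as the rack's. A leaf at home in its slot has its grip point 50 mm above this height.
- leaf_a_grip (a point): Middle of the wooden grip (12 mm thick in x, 44 mm long in y, 40 mm tall) on top of a loose gauge leaf of 70 to 120 g. Below it an aluminium plate 6 mm thick (x), 124 mm long (y), 30 mm tall; its lower edge (tooth roots) is 50 mm below this point. z up. Fully home on the spindle the edge lies on the crests (this point 50 mm above the seat); a leaf of wrong pitch stays at least 3 mm higher.
- comb_a: The teeth of leaf a: 8 teeth of pitch 8 mm and height 4 mm, pointing down, over the middle 64 mm of the plate's lower edge; the plain ends rest on the rack or run in the guide slots. Origin on the tooth root line at mid-length, 50 mm below the grip point; y along the row.
- leaf_b_grip (a point): Middle of the wooden grip (12 mm thick in x, 44 mm long in y, 40 mm tall) on top of a loose gauge leaf of 70 to 120 g. Below it an aluminium plate 6 mm thick (x), 124 mm long (y), 30 mm tall; its lower edge (tooth roots) is 50 mm below this point. z up. Fully home on the spindle the edge lies on the crests (this point 50 mm above the seat); a leaf of wrong pitch stays at least 3 mm higher.
- comb_b: The teeth of leaf b: 7 teeth of pitch 10 mm and height 5 mm, pointing down, over the middle 64 mm of the plate's lower edge; the plain ends rest on the rack or run in the guide slots. Origin on the tooth root line at mid-length, 50 mm below the grip point; y along the row.
- leaf_c_grip (a point): Middle of the wooden grip (12 mm thick in x, 44 mm long in y, 40 mm tall) on top of a loose gauge leaf of 70 to 120 g. Below it an aluminium plate 6 mm thick (x), 124 mm long (y), 30 mm tall; its lower edge (tooth roots) is 50 mm below this point. z up. Fully home on the spindle the edge lies on the crests (this point 50 mm above the seat); a leaf of wrong pitch stays at least 3 mm higher.
- comb_c: The teeth of leaf c: 6 teeth of pitch 12 mm and height 6 mm, pointing down, over the middle 64 mm of the plate's lower edge; the plain ends rest on the rack or run in the guide slots. Origin on the tooth root line at mid-length, 50 mm below the grip point; y along the row.
- mallet: Bystander, leave alone: loose hammer lying on the bench; origin on its underside.
- jar: Bystander, leave alone: closed glass jar, 68 mm across, 100 mm tall; origin on its underside.
- tin: Bystander, leave alone: closed steel tin, 72 mm across, 110 mm tall; origin on its underside.
- log_slice: Bystander, leave alone: slice of a log, 90 mm across, 22 mm thick; origin on its underside.
- offcut: Bystander, leave alone: wooden offcut 70 x 45 x 30 mm; origin on its underside.
- screwdriver: Bystander, leave alone: screwdriver lying on the bench; origin on its underside.
- cup: Bystander, leave alone: white cup, 76 mm across, 85 mm tall; origin on its underside.
Not all that is in view belongs to the job. What is shaped like the part that bears leaf_b_grip but blue is not meant.

How it is judged:
By the outcome, as a careful person would: the job done as asked, in the order asked, and still so for the second after the job is handed in, with the robot touching nothing.
It also fails if it takes over 72 s, if anything falls off the work surface, if the arm or the gripper's body presses on something with over 40 N, if the wrist force passes 120 N, or if a joint passes its speed limit or range.

## Working session

There is one attempt and no reset: what is moved stays moved. The work goes in short steps, Python scripts to look and compute and a tool call to move; the robot and the scene stay as the last step left them, time stands still between calls to the robot, and variables do not carry over. Pictures are saved under pics/ and viewed, about 8 in all and at most 12, crops included, and the job is handed in when it is done.

Besides the shell and the picture viewer there is one more tool, called after "Emit:" as name(argument=value, ...), one argument or row to a line, values as JSON. apply_moves: Moves the arm, as the interface text tells. Its arguments: {"type":"object","properties":{"targets":{"type":"string"},"force":{"type":"number"}},"required":["targets"]}

```bash
mkdir -p pics
cat > h.py <<'E'
from bench import *
import numpy as np, cv2
from scipy.spatial.transform import Rotation as R
def snap(n,f):
    s=snapshot(n); cv2.imwrite('pics/'+f,cv2.cvtColor(np.asarray(s),cv2.COLOR_RGB2BGR)); return s
E
python3 - <<'E'
from h import *
print(sense())
for n in("scene","top","wrist"): print(n,camera_model(n))
a=snap("top","t0.png"); b=snap("scene","s0.png")
for n in ("top","scene"):
  for q in ("leaf_b_grip","comb_b","seat","slot_l","slot_r","ledge","rack","cradle"):
    print(n,q,[(np.round(d['at']).tolist(),round(d['confidence'],2)) for d in place_of(n,q)[:5]])
cv2.imwrite('pics/ts0.png',cv2.cvtColor(np.vstack([a,b])[:, :],cv2.COLOR_RGB2BGR))
E
```

```text
{'time': 0.0, 'joint_pos': array([ 7.14254072e+01,  7.51552170e+00,  8.53286343e+01,  2.72771821e-04,
        8.72583016e+01, -4.89062903e+00]), 'qd': array([-0.07045598,  0.04003408, -0.01262254, -0.07160367,  0.00842793,
        0.00663956]), 'joint_efforts': array([-7.26636681e-04, -5.69395530e+01, -5.00545192e+01, -1.81234386e-04,
        1.50464906e-02, -2.29896324e-05]), 'tool_pos': array([141.72418688, 582.48275343, 230.24626345]), 'tcp_rot': array([-1.79990994e+02,  1.02061323e-01,  7.63160309e+01]), 'ft_force': array([-0.1545341 ,  1.28699788,  0.41785029]), 'wrist_torque': array([-0.00315683,  0.04656951,  0.02255935]), 'finger_gap': 85.24122635877576}
scene {'fx': 483.02250900166365, 'fy': 483.02250900166365, 'cx': 322.7398352661909, 'cy': 197.07669007143306, 'position': array([ 996.97188671,  608.31676144, 1137.51958671]), 'attitude': array([ 35.57260786,   0.65401184, 144.36311931])}
top {'fx': 503.43990828904356, 'fy': 503.43990828904356, 'cx': 321.12401464566574, 'cy': 199.80972998877314, 'position': array([ 386.69989873,   -8.54397276, 1616.57051932]), 'attitude': arr
[... 766 characters left out ...]
9)]
top ledge [([211.0, 276.0], 0.93)]
top rack [([216.0, 272.0], 0.84), ([192.0, 272.0], 0.25)]
top cradle [([220.0, 391.0], 0.91), ([236.0, 194.0], 0.71), ([214.0, 272.0], 0.56)]
scene leaf_b_grip [([236.0, 361.0], 0.91), ([212.0, 215.0], 0.59)]
scene comb_b []
scene seat [([147.0, 288.0], 0.96), ([254.0, 354.0], 0.7), ([317.0, 446.0], 0.65), ([152.0, 295.0], 0.33)]
scene slot_l [([150.0, 295.0], 0.72), ([130.0, 290.0], 0.58), ([250.0, 358.0], 0.19)]
scene slot_r [([150.0, 295.0], 0.72), ([130.0, 290.0], 0.58), ([250.0, 358.0], 0.19)]
scene ledge [([250.0, 359.0], 0.66), ([250.0, 337.0], 0.33)]
scene rack [([173.0, 372.0], 0.62), ([254.0, 355.0], 0.6)]
scene cradle [([164.0, 293.0], 0.94)]
```

View pics/t0.png

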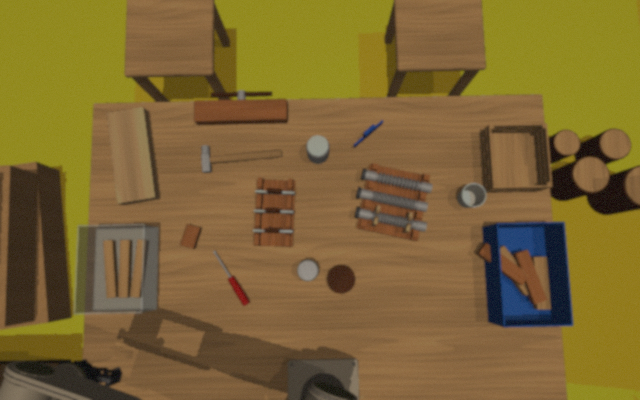

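View pics/s0.png

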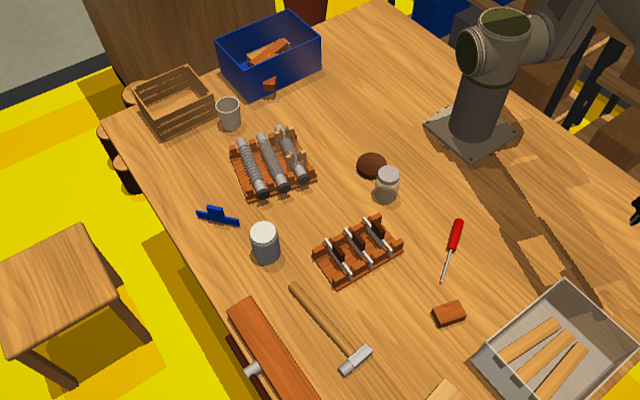

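Top view: the rack is at about (211,275) with three leaves, the cradle at (220,392) with its front spindle lowest in the picture. The blue look-alike is at (132,369), loose on the bench. The leaves meant are the three standing in the rack.

```bash
cat >> h.py <<'E'
def campose(n,st=None):
    m=camera_model(n)
    if n=="wrist":
        st=st or sense(); T=np.eye(4); T[:3,:3]=R.from_euler('xyz',st['tcp_rot'],degrees=True).as_matrix(); T[:3,3]=st['tool_pos']
        T=T@m['T_tool_cam']
    else:
        T=np.eye(4); T[:3,:3]=R.from_euler('xyz',m['attitude'],degrees=True).as_matrix(); T[:3,3]=m['position']
    return m,T
def ray(mT,at,z):
    m,T=mT; d=T[:3,:3]@np.array([(at[1]-m['cx'])/m['fx'],-(at[0]-m['cy'])/m['fy'],-1.])
    return T[:3,3]+d*(z-T[2,3])/d[2]
def proj(mT,p):
    m,T=mT; c=T[:3,:3].T@(np.asarray(p,float)-T[:3,3]); return np.array([m['cy']-m['fy']*c[1]/-c[2], m['cx']+m['fx']*c[0]/-c[2]])
E
python3 - <<'E'
from h import *
t=campose("top"); s=campose("scene")
for nm,at,z in (("slotl",(214,377),93),("slotr",(224,409),93),("seat",(218,392),63),("ledge",(211,275),20),("rack",(215.5,272),0),("cradle",(220,391),0),("leafmid",(207,274),70),("leafback",(189,275),75),("leaffront",(227,272),75),("jar",(270,308),100),("tin",(148,318),110)): print("top",nm,ray(t,at,z).round(0))
for nm,at,z in (("slotl",(150,295),93),("slotr",(130,290),93),("seat",(147,288),63),("ledge",(250,358),20),("leafmid",(236,361),70)): print("scene",nm,ray(s,at,z).round(0))
E
```

```text
top slotl [ 547. -176.   93.]
top slotr [ 515. -272.   93.]
top seat [ 537. -225.   63.]
top ledge [571. 141.  20.]
top rack [559. 153.   0.]
top cradle [ 537. -231.    0.]
top leafmid [578. 139.  70.]
top leafback [634. 135.  75.]
top leaffront [516. 145.  75.]
top jar [383.  36. 100.]
top tin [753.  -1. 110.]
scene slotl [ 539. -187.   93.]
scene slotr [ 508. -261.   93.]
scene seat [ 536. -232.   63.]
scene ledge [566. 145.  20.]
scene leafmid [554. 138.  70.]
```

Emit:
apply_moves(
  targets="0 0 -0.12 -5 6 0 8.5;0 0 -0.24 -9 11 0 8.5;0 0 -0.24 -13 15 0 8.5;0 0 -0.24 -16 19.2 0 8.5;0 0 -0.24 -16 19.2 0 8.5",
)

```text
time: 1.4
tool_pos: [291.3, 380.5, 231.5]
tcp_rot: [180.0, -0.0, 90.1]
ft_force: [0.6, 0.2, 0.5]
finger_gap: 85.2
```

Emit:
apply_moves(
  targets="0 0 0 -3 2.3 0.5 8.5;0 0 0 -6 4.5 1 8.5;0 0 0 -9 7 1.5 8.5;0 0 0 -12 9 2 8.5;0 0 0 -15 11 2 8.5",
)

```text
time: 1.9
tool_pos: [401.2, 230.7, 210.7]
tcp_rot: [-180.0, 0.0, 90.1]
ft_force: [0.6, 0.6, 0.0]
finger_gap: 85.3
```

Emit:
apply_moves(
  targets="-0.14 0 0 -3 2 1 8.5;-0.28 0 0 -6 4 2 8.5;-0.44 0 0 -9 7 2 8.5;-0.44 0 0 -9 7 2 8.5;-0.44 0 0 -9 7 2 8.5",
)

```text
time: 2.4
tool_pos: [470.2, 141.9, 191.1]
tcp_rot: [154.8, -0.0, 90.0]
ft_force: [1.2, 0.4, 0.1]
finger_gap: 85.0
```

Run:
```python
from h import *
s=sense();print(s['time'],s['tool_pos'],s['tcp_rot'],s['joint_pos'])
a=snap("wrist","w1.png")
for q in ("leaf_a_grip","comb_a","ledge","rack"):
    print(q,[(np.round(d['at']).tolist(),round(d['confidence'],2)) for d in place_of("wrist",q)[:5]])
cv2.imwrite('pics/w1c.png',cv2.resize(cv2.cvtColor(a,cv2.COLOR_RGB2BGR)[60:400,140:500],None,fx=1.75,fy=1.75,interpolation=2))
```

```text
2.4 [470.19831576 141.8843453  191.10502425] [ 1.54830817e+02 -3.19542428e-02  8.99802485e+01] [ 15.70201654 -33.82537219 128.18151928  -7.50261632  61.50513883
 -72.09879471]
leaf_a_grip [([261.0, 322.0], 0.93)]
comb_a [([136.0, 326.0], 0.64), ([303.0, 120.0], 0.62)]
ledge []
rack []
```

View pics/w1.png

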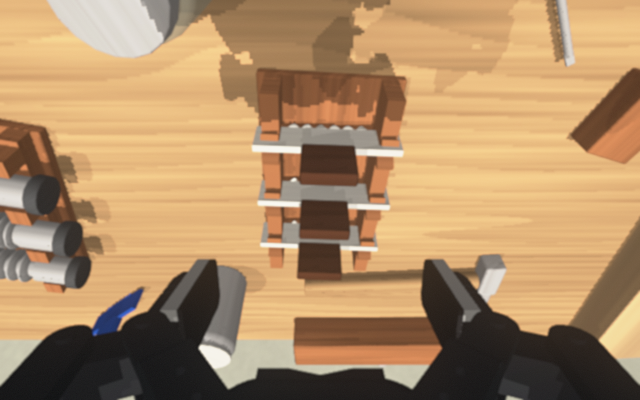

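The wrist view (image up is towards the robot) shows three leaves at rows about 140, 195 and 240, cols 255-400. I'm enlarging this to see the teeth.

Run:
```python
import cv2
a=cv2.imread('pics/w1.png')[110:250,245:415]
cv2.imwrite('pics/w1d.png',cv2.resize(a,None,fx=4.2,fy=4.2,interpolation=cv2.INTER_CUBIC))
```

```text
(no output)
```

View pics/w1d.png

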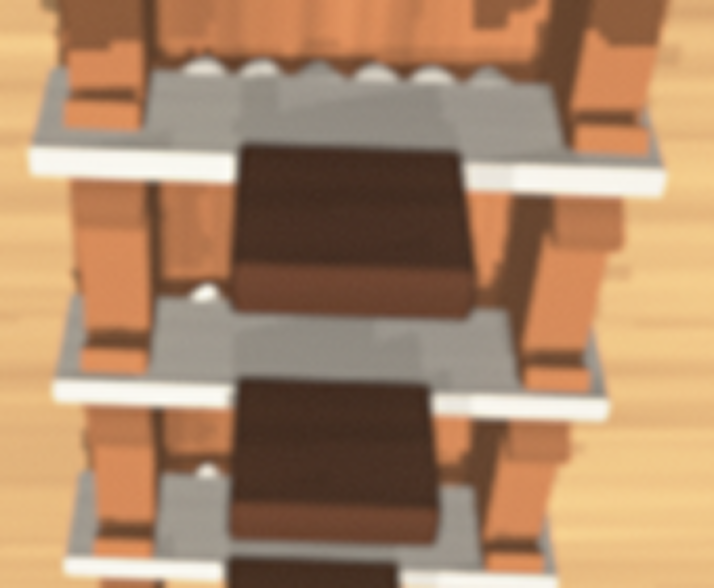

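The front leaf has 6 teeth, so it is c (12 mm). Middle and back look like b and a, from tooth size. Next are straight-down wrist views of the rack and then the spindle.

Emit:
apply_moves(
  targets="0.15 0 0 0 4 -0.4 8.5;0.3 0 0 0 8 -0.7 8.5;0.44 0 0 0 8 -0.7 8.5;0.44 0 0 0 8 -0.7 8.5;0.44 0 0 0 8 -0.7 8.5",
)

```text
time: 3.15
tool_pos: [542.2, 142.5, 229.3]
tcp_rot: [-179.6, 0.0, 90.0]
ft_force: [0.5, 0.2, -0.7]
finger_gap: 85.0
```

Run:
```python
from h import *
s=sense();print(s['time'],s['tool_pos'],s['tcp_rot'])
a=snap("wrist","w2.png"); mT=campose("wrist",s)
for q,z in (("leaf_a_grip",70),("ledge",20),("rack",0)):
    print(q,[(np.round(d['at']).tolist(),round(d['confidence'],2),ray(mT,d['at'],z).round(1).tolist()) for d in place_of("wrist",q)[:5]])
```

```text
3.15 [542.21899072 142.50146498 229.26424895] [-1.79603649e+02  3.17594775e-02  9.00370836e+01]
leaf_a_grip [([266.0, 320.0], 0.62, [628.1, 142.3, 70.0])]
ledge [([193.0, 322.0], 0.94, [569.1, 145.1, 20.0])]
rack [([187.0, 323.0], 0.78, [568.7, 145.8, 0.0]), ([267.0, 319.0], 0.48, [666.0, 141.2, 0.0])]
```

Emit:
apply_moves(
  targets="0 0 0 -5 0 0 8.5;0 0 0 -10 0 0 8.5;0 0 0 -15 0 0 8.5;0 0 0 -20 0 0 8.5;0 0 0 -25 0 0 8.5",
)

```text
time: 3.85
tool_pos: [539.7, -108.6, 233.2]
tcp_rot: [179.8, 0.1, 90.1]
ft_force: [1.8, 0.0, 0.1]
finger_gap: 84.8
```

Emit:
apply_moves(
  targets="0 0 0 -5 0 0 8.5;0 0 0 -10 0 0 8.5;0 0 0 -12 0 0 8.5;0 0 0 -12 0 0 8.5;0 0 0 -12 0 0 8.5",
)

```text
time: 4.35
tool_pos: [540.3, -227.0, 232.7]
tcp_rot: [179.9, 0.0, 90.0]
ft_force: [-0.1, 0.9, 0.4]
finger_gap: 85.1
```

Run:
```python
from h import *
s=sense();print(s['time'],s['tool_pos'],s['tcp_rot'])
np.savez('w3.npz',p=s['tool_pos'],r=s['tcp_rot'])
a=snap("wrist","w3.png"); mT=campose("wrist",s)
for q,z in (("slot_l",93),("seat",63),("cradle",0)):
    print(q,[(np.round(d['at']).tolist(),round(d['confidence'],2),ray(mT,d['at'],z).round(1).tolist()) for d in place_of("wrist",q)[:5]])
b=cv2.imread('pics/w2.png')
o=np.vstack([b[60:320,120:520],cv2.cvtColor(a,cv2.COLOR_RGB2BGR)[40:320,120:520]])
cv2.imwrite('pics/w23.png',cv2.resize(o,None,fx=1.1,fy=1.1,interpolation=2))
```

```text
4.35 [ 540.32089776 -226.98180267  232.7005344 ] [1.79883079e+02 4.30763478e-02 9.00426691e+01]
slot_l [([191.0, 383.0], 0.78, [547.0, -174.2, 93.0]), ([214.0, 101.0], 0.72, [567.8, -414.7, 93.0]), ([162.0, 264.0], 0.69, [521.9, -272.6, 93.0]), ([156.0, 324.0], 0.21, [516.8, -223.3, 93.0])]
seat [([170.0, 320.0], 0.94, [536.1, -227.0, 63.0])]
cradle []
```

View pics/w23.png

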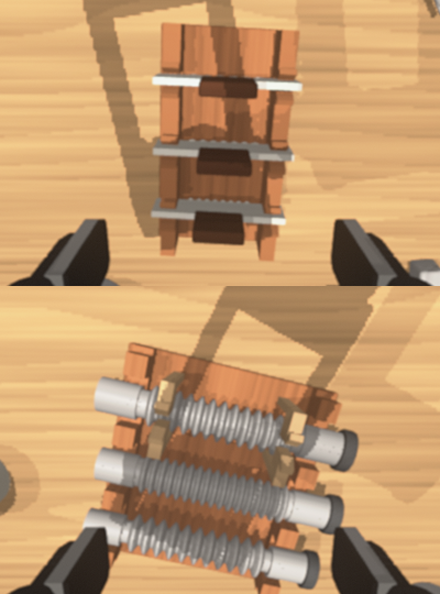

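Run:
```python
from h import *
d=np.load('w3.npz'); st=dict(tool_pos=d['p'],tcp_rot=d['r'])
mT=campose("wrist",st); im=cv2.imread('pics/w3.png'); g=im.astype(np.float32).mean(2)
c=np.array([535.3,-225,63.]);yaw=np.radians(-14.3)
ux=np.array([np.cos(yaw),np.sin(yaw),0]);uy=np.array([-np.sin(yaw),np.cos(yaw),0])
def rect(mT,im,c,ux,uy,us,vs):
    P=np.array([[proj(mT,c+u*ux+v*uy) for v in vs] for u in us]).astype(np.float32)
    return cv2.remap(im,P[...,1],P[...,0],cv2.INTER_CUBIC)
vs=np.arange(-70,70,.25)
A=rect(mT,im,c,ux,uy,np.arange(-30,30,.5),vs)
G=A.astype(float).mean(2)[40:80]; vv=(abs(vs)<42)
sig=G.mean(0)[vv]; 
t=vs[vv]; sig=sig-np.polyval(np.polyfit(t,sig,3),t)
for p in np.arange(7,14,.5):
    e=np.exp(-2j*np.pi*t/p)@sig/len(t); print(p,abs(e).round(1),(np.angle(e)*p/2/np.pi).round(2))
# rack
st=dict(tool_pos=np.array([542.219,142.5,229.264]),tcp_rot=np.array([-179.604,.0318,90.037]))
m2=campose("wrist",st); im2=cv2.imread('pics/w2.png')
B=rect(m2,im2,np.array([569.5,144,18.]),np.array([1,0,0.]),np.array([0,1.,0]),np.arange(-95,110,.5),np.arange(-70,70,.25))
o=np.vstack([A,B]); print(o.shape); cv2.imwrite('pics/rect.png',o)
```

```text
7.0 1.1 -2.19
7.5 0.7 1.17
8.0 0.5 1.06
8.5 2.5 -2.22
9.0 1.3 -2.72
9.5 3.5 2.33
10.0 6.5 2.21
10.5 5.7 2.06
11.0 2.7 1.69
11.5 0.7 -1.66
12.0 2.0 -3.66
12.5 2.1 -4.41
13.0 1.3 -5.27
13.5 0.5 5.96
(530, 560, 3)
```

View pics/rect.png

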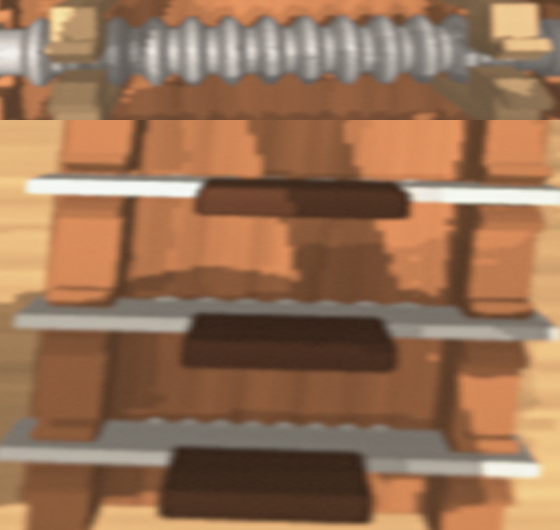

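Spindle: crests about 9.7 px-mm apart, with the Fourier peak at 10, so pitch 10 and leaf b fits. In the rack the middle leaf's teeth are about 9.5-10 mm apart and the back leaf's about 8 mm. I'll therefore try the middle leaf first.

Emit:
apply_moves(
  targets="0 0 0.148 5 0 0 3.6;0 0 0.296 10 0 0 3.6;0 0 0.444 15 0 0 3.6;0 0 0.592 20 0 0 3.6;0 0 0.74 25 0 0 3.6",
)

```text
time: 5.05
tool_pos: [540.2, 8.7, 232.0]
tcp_rot: [180.0, -0.0, 49.8]
ft_force: [0.8, 1.1, -0.2]
finger_gap: 35.7
```

Emit:
apply_moves(
  targets="0 0 0.148 4 -2 0 3.6;0 0 0.296 8 -4.5 1 3.6;0 0 0.444 10.9 -6 2 3.6;0 0 0.592 10.9 -6 3 3.6;0 0 0.74 10.9 -6 4 3.6",
)

```text
time: 5.55
tool_pos: [564.0, 130.6, 191.2]
tcp_rot: [-180.0, -0.0, 8.0]
ft_force: [0.3, -0.6, 0.2]
finger_gap: 35.9
```

Emit:
apply_moves(
  targets="0 0 0.136 0 0 1 3.6;0 0 0.136 0 0 2 3.6;0 0 0.136 0 0 2 3.6;0 0 0.136 0 0 2 3.6;0 0 0.136 0 0 2 3.6",
)

```text
time: 6.05
tool_pos: [565.0, 128.0, 172.5]
tcp_rot: [-180.0, -0.1, 0.5]
ft_force: [-0.6, -0.5, 0.5]
finger_gap: 36.0
```

Run:
```python
from h import *
s=sense();print(s['time'],s['tool_pos'],s['tcp_rot'],s['joint_pos'],s['finger_gap'])
a=snap("wrist","w4.png"); mT=campose("wrist",s)
for q,z in (("leaf_a_grip",70),("ledge",20),("comb_a",20)):
    print(q,[(np.round(d['at']).tolist(),round(d['confidence'],2),ray(mT,d['at'],z).round(1).tolist()) for d in place_of("wrist",q)[:5]])
for p in ((568.8,144.4,70),(568.8,144.4,90)): print(proj(mT,p))
```

```text
6.05 [564.99055514 128.00116129 172.49171501] [-1.79992105e+02 -6.54397743e-02  4.74400139e-01] [ 7.69489324e+00  6.18515271e+00  9.28519341e+01 -3.97188069e-04
  8.08970000e+01  7.22055120e+00] 36.023278162494144
leaf_a_grip [([182.0, 411.0], 0.83, [630.1, 139.6, 70.0]), ([174.0, 325.0], 0.36, [568.4, 145.0, 70.0])]
ledge [([160.0, 329.0], 0.74, [572.3, 144.9, 20.0])]
comb_a [([154.0, 251.0], 0.52, [505.7, 149.6, 20.0])]
[175.07117376 325.94809248]
[182.29635155 326.46963205]
```

View pics/w4.png

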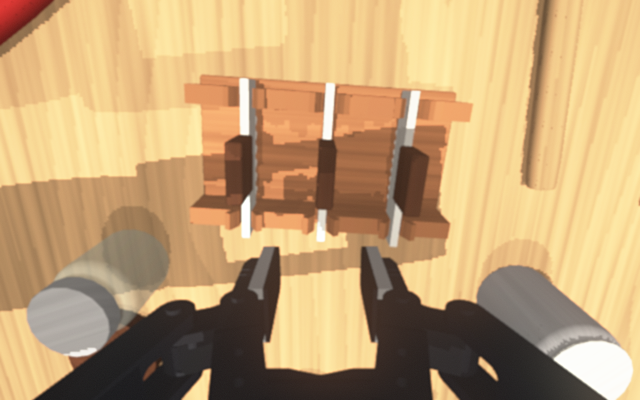

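Wrist view: the middle leaf's plate runs from (83,330) to (240,321), with its grip at about (174,326). It matches the projected point.

Run:
```python
from h import *
s=sense(); mT=campose("wrist",s)
for a,b in (((83,330),(240,321)),((92,413),(245,393)),((78,244),(236,247))):
    p,q=ray(mT,a,50),ray(mT,b,50); d=p-q
    print((p+q)/2,np.linalg.norm(d),np.degrees(np.arctan2(-d[0],d[1])))
print(s['tool_pos'],s['tcp_rot'])
```

```text
[568.4875313  145.89431208  50.        ] 123.10837460702392 -2.601340219007449
[628.36741138 140.9060468   50.        ] 121.47109578368114 -2.903098827533613
[507.34296548 149.01173245  50.        ] 122.87661333742312 -2.208488851314434
[564.9446788  127.86144179 172.2551239 ] [-1.79993827e+02 -4.97234489e-02  3.86075224e-01]
```

Emit:
apply_moves(
  targets="0 0 0.052 0.35 -1.7 0 3.6;0 0 0.052 0.35 -1.7 4 3.6;0 0 0.052 0.35 -1.7 7 3.6;0 0 0.052 0.35 -1.7 10 3.6;0 0 0.052 0.35 -1.7 11.6 3.6",
)

```text
time: 6.75
tool_pos: [566.4, 144.6, 52.9]
tcp_rot: [180.0, 0.2, -2.6]
ft_force: [-0.2, 0.2, -0.8]
finger_gap: 35.9
```

Emit:
apply_moves(
  targets="0 0 0 0 0 0 3.6;0 0 0 0 0 0 1;0 0 0 0 0 0 0.8;0 0 0 0 0 0 0.8;0 0 0 0 0 0 0.8",
  force=30,
)

```text
time: 7.25
tool_pos: [569.6, 145.1, 57.8]
tcp_rot: [-180.0, -0.2, -2.6]
ft_force: [-0.3, 0.6, 6.4]
finger_gap: 11.3
```

Emit:
apply_moves(
  targets="0 0 0 0 0 -0.5 0.8;0 0 0 0 0 -2 0.8;0 0 0 0 0 -5 0.8;0 0 0 0 0 -9 0.8;0 0 0 0 0 -13 0.8",
)

```text
time: 7.75
tool_pos: [567.4, 144.8, 187.6]
tcp_rot: [180.0, 0.1, -2.6]
ft_force: [0.3, -0.3, 0.3]
finger_gap: 11.5
```

Run:
```python
from h import *
for i in range(1):
    s=sense();print(s['time'],s['tool_pos'],s['tcp_rot'],s['ft_force'],s['finger_gap'])
a=snap("wrist","w5.png"); b=snap("scene","s5.png")
s=sense();print(s['time'],s['tool_pos'],s['tcp_rot'],s['ft_force'],s['finger_gap'],s['joint_pos'])
o=np.hstack([a[0:300,100:500],b[100:400,160:560]])
cv2.imwrite('pics/o5.png',cv2.cvtColor(o,cv2.COLOR_RGB2BGR))
```

```text
7.75 [567.37464417 144.80770495 187.6446921 ] [ 1.79988093e+02  5.07391280e-02 -2.61751561e+00] [ 0.33649507 -0.33947576  0.27396554] 11.532074713284798
7.85 [571.89296821 145.5946421  194.65225589] [-179.85402596   -0.68431104   -2.61699073] [1.10259365 0.55475766 0.51828615] 11.575627847672564 [9.30501854e+00 6.37177562e+00 9.03018201e+01 1.47619672e-03
 8.26266995e+01 1.19209570e+01]
```

View pics/o5.png

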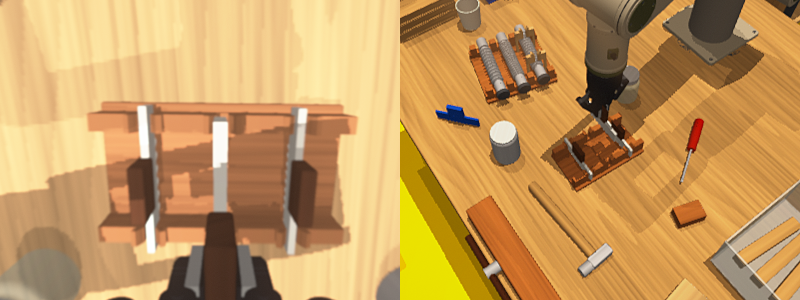

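Run:
```python
from h import *
d=np.load('w3.npz'); mT=campose("wrist",dict(tool_pos=d['p'],tcp_rot=d['r'])); im=cv2.imread('pics/w3.png')
hsv=cv2.cvtColor(im,cv2.COLOR_BGR2HSV); m=(hsv[...,1]<60)&(hsv[...,2]>70)
pts=[]
for c in list(range(215,245))+list(range(275,365))+list(range(405,430)):
    r0=140+(c-229)*47/191
    rr=np.arange(int(r0-24),int(r0+24)); k=rr[m[rr,c]]
    if len(k)>8:
        pts.append((c,k.min(),k.max()))
pts=np.array(pts); print(pts[::6].tolist())
for nm,ii in (("front/top",1),("back/bottom",2)):
    P=np.array([ray(mT,(r,c),45)[:2] for c,r in pts[:,[0,ii]]])
    k=np.polyfit(P[:,1],P[:,0],1)
    for _ in range(4):
        res=P[:,0]-np.polyval(k,P[:,1]); g=abs(res)<2.5; k=np.polyfit(P[g,1],P[g,0],1)
    print(nm,g.sum(),"yaw",-np.degrees(np.arctan(k[0])),"x at y=-225",np.polyval(k,-225))
```

```text
[[215, 123, 154], [221, 125, 155], [227, 126, 157], [233, 127, 158], [239, 129, 159], [275, 155, 171], [281, 138, 166], [287, 143, 173], [293, 139, 169], [299, 145, 173], [305, 142, 176], [311, 146, 174], [317, 150, 180], [323, 147, 176], [329, 153, 181], [335, 149, 182], [341, 154, 182], [347, 155, 187], [353, 154, 183], [359, 160, 189], [405, 168, 198], [411, 170, 199], [417, 171, 200], [423, 172, 203], [429, 173, 206]]
front/top 121 yaw -13.32762972070074 x at y=-225 520.0331643915855
back/bottom 113 yaw -13.460409485409112 x at y=-225 548.6411862431065
```

Emit:
apply_moves(
  targets="0 0 0 0 4 -0.5 0.8;0 0 0 0 8 -1 0.8;0 0 0 0 12 -1 0.8;0 0 0 0 16 -1 0.8;0 0 0 0 20 -1 0.8",
)

```text
time: 8.35
tool_pos: [558.4, -56.3, 196.2]
tcp_rot: [180.0, -0.0, -2.6]
ft_force: [0.6, -0.3, -1.8]
finger_gap: 11.6
```

Emit:
apply_moves(
  targets="0 0 0.05 0 2 0 0.8;0 0 0.1 0 4 0 0.8;0 0 0.15 0 4 0 0.8;0 0 0.22 0 4 0 0.8;0 0 0.22 0 4 0 0.8",
)

```text
time: 8.85
tool_pos: [556.8, -95.0, 195.9]
tcp_rot: [-180.0, 0.0, -15.3]
ft_force: [0.3, 0.2, -0.3]
finger_gap: 11.4
```

Run:
```python
from h import *
s=sense(); np.savez('w6.npz',p=s['tool_pos'],r=s['tcp_rot'])
a=snap("wrist","w6.png"); mT=campose("wrist",s); print(s['tool_pos'],s['tcp_rot'],s['time'])
for q,z in (("slot_l",93),("seat",63),("leaf_a_grip",0)):
    print(q,[(np.round(d['at']).tolist(),round(d['confidence'],2),ray(mT,d['at'],z).round(1).tolist()) for d in place_of("wrist",q)[:5]])
```

```text
[556.77206957 -95.02490753 195.94485327] [-1.79997460e+02  1.52720851e-02 -1.53193752e+01] 8.85
slot_l []
seat []
leaf_a_grip []
```

View pics/w6.png

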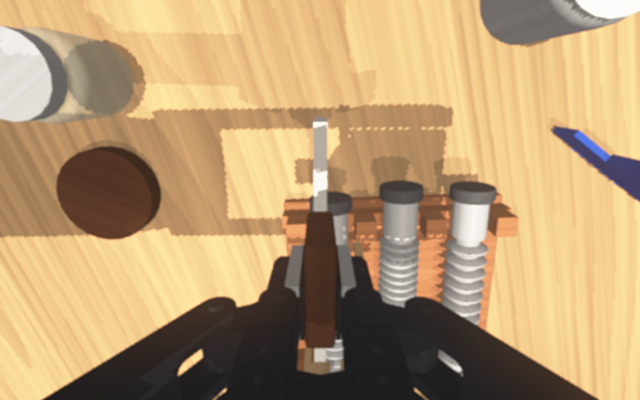

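Spindle axis yaw is -13.4° (both silhouette edges agree), through x≈534.5 at y=-224. The groove nearest the middle is estimated at y≈-222.7. Moving the leaf above it.

Emit:
apply_moves(
  targets="0 0 -0.033 0.4 4 0 0.8;0 0 -0.033 0.8 8.5 0 0.8;0 0 -0.033 1.25 12.9 0 0.8;0 0 -0.033 1.25 12.9 2 0.8;0 0 -0.033 1.25 12.9 4 0.8",
)

```text
time: 9.55
tool_pos: [535.5, -224.4, 156.1]
tcp_rot: [180.0, -0.1, -13.4]
ft_force: [-1.1, 0.6, -1.4]
finger_gap: 11.5
```

Emit:
apply_moves(
  targets="0 0 0 0 0 0 0.8;0 0 0 0 0 0 0.8;0 0 0 0 0 0 0.8;0 0 0 0 0 0 0.8;0 0 0 0 0 0 0.8",
)

```text
time: 10.05
tool_pos: [535.9, -222.6, 156.8]
tcp_rot: [180.0, -0.1, -13.3]
ft_force: [0.0, 0.3, -1.0]
finger_gap: 10.9
```

Run:
```python
from h import *
for i in range(3):
    s=sense(); print(s['time'],s['tool_pos'].round(2),s['tcp_rot'].round(2),s['ft_force'].round(2)); a=snap("wrist",f"w7{i}.png"); 
b=snap("scene","s7.png"); b=snap("top","t7.png")
a=cv2.imread("pics/w70.png"); b=cv2.imread("pics/s7.png"); t=cv2.imread("pics/t7.png")
o=np.hstack([cv2.resize(a[100:400,170:470],(400,400)),cv2.resize(b[90:230,220:360],(400,400),interpolation=2)])
cv2.imwrite('pics/o7.png',o)
```

```text
10.05 [ 535.89 -222.56  156.83] [ 1.7997e+02 -9.0000e-02 -1.3290e+01] [ 0.04  0.34 -1.02]
10.1 [ 535.74 -222.57  156.59] [ 1.7998e+02 -7.0000e-02 -1.3300e+01] [-0.43  0.39 -1.17]
10.15 [ 535.56 -222.58  156.32] [ 1.7999e+02 -5.0000e-02 -1.3310e+01] [ 1.14  1.14 -0.4 ]
```

View pics/o7.png

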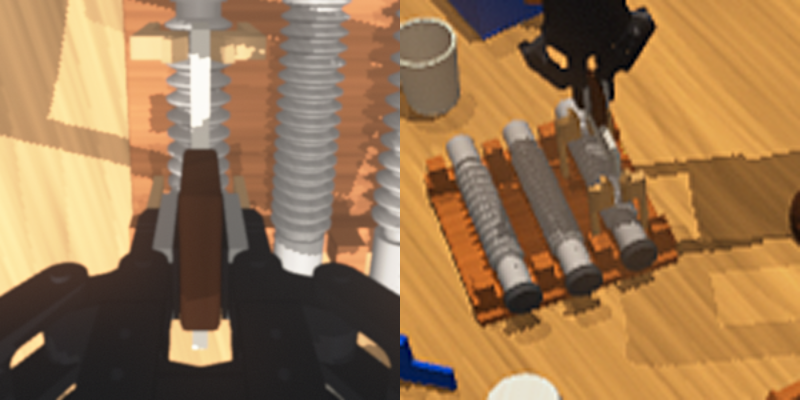

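The leaf is centred over the far slot (wrist crop: slot at cols 180-225, leaf at 200). Lowering gently.

Emit:
apply_moves(
  targets="0 0 0 0 0 1.2 0.8;0 0 0 0 0 2.4 0.8;0 0 0 0 0 3.5 0.8;0 0 0 0 0 4.2 0.8;0 0 0 0 0 4.5 0.8",
)

```text
time: 10.8
tool_pos: [534.3, -222.1, 108.9]
tcp_rot: [-180.0, 0.1, -13.3]
ft_force: [-0.2, -0.6, -1.8]
finger_gap: 11.5
```

Emit:
apply_moves(
  targets="0 0 0 0 0 0 0.8;0 0 0 0 0 0.1 0.8;0 0 0 0 0 0.2 0.8;0 0 0 0 0 0.3 0.8;0 0 0 0 0 0.4 0.8",
)

```text
time: 11.3
tool_pos: [535.4, -222.7, 107.0]
tcp_rot: [180.0, -0.0, -13.3]
ft_force: [-0.0, 0.3, -1.3]
finger_gap: 11.5
```

Emit:
apply_moves(
  targets="0 0 0 0 0 0 0.8;0 0 0 0 0 0 0.8;0 0 0 0 0 0 0.8;0 0 0 0 0 0 0.8;0 0 0 0 0 0 0.8",
)

```text
time: 11.8
tool_pos: [535.3, -222.6, 106.7]
tcp_rot: [180.0, -0.0, -13.3]
ft_force: [-0.1, 0.5, 0.3]
finger_gap: 11.7
```

Emit:
apply_moves(
  targets="0 0 0 0 0 0.1 0.8;0 0 0 0 0 0.2 0.8;0 0 0 0 0 0.3 0.8;0 0 0 0 0 0.3 0.8;0 0 0 0 0 0.3 0.8",
)

```text
time: 12.3
tool_pos: [535.2, -222.5, 103.6]
tcp_rot: [-180.0, 0.0, -13.3]
ft_force: [-0.8, -0.4, -0.6]
finger_gap: 11.6
```

Emit:
apply_moves(
  targets="0 0 0 0 0 0.05 0.8;0 0 0 0 0 0.1 0.8;0 0 0 0 0 0.15 0.8;0 0 0 0 0 0.2 0.8;0 0 0 0 0 0.2 0.8",
)

```text
time: 12.8
tool_pos: [535.2, -222.6, 101.6]
tcp_rot: [-180.0, 0.0, -13.3]
ft_force: [-0.8, -0.2, -0.3]
finger_gap: 11.8
```

Emit:
apply_moves(
  targets="0 0 0 0 0 0.05 0.8;0 0 0 0 0 0.1 0.8;0 0 0 0 0 0.15 0.8;0 0 0 0 0 0.15 0.8;0 0 0 0 0 0.15 0.8",
)

```text
time: 13.3
tool_pos: [535.4, -222.7, 100.8]
tcp_rot: [180.0, -0.0, -13.3]
ft_force: [-2.9, 1.6, 4.8]
finger_gap: 11.5
```

Emit:
apply_moves(
  targets="0 0 0 0 0 0.03 0.8;0 0 0 0 0 0.06 0.8;0 0 0 0 0 0.1 0.8;0 0 0 0 0 0.1 0.8;0 0 0 0 0 0.1 0.8",
)

```text
time: 13.8
tool_pos: [535.5, -222.7, 100.8]
tcp_rot: [180.0, -0.0, -13.3]
ft_force: [-5.9, 2.3, 11.8]
finger_gap: 11.2
```

Emit:
apply_moves(
  targets="0 0 0 -0.05 0 -0.1 0.8;0 0 0 -0.1 0 -0.15 0.8;0 0 0 -0.1 0 -0.15 0.8;0 0 0 -0.1 0 -0.15 0.8;0 0 0 -0.1 0 -0.15 0.8",
)

```text
time: 14.3
tool_pos: [534.5, -222.4, 100.8]
tcp_rot: [180.0, -0.0, -13.3]
ft_force: [0.2, -0.1, 2.9]
finger_gap: 11.3
```

Emit:
apply_moves(
  targets="0 0 0 0 0.05 0 0.8;0 0 0 0 0.1 0 0.8;0 0 0 0 0.15 0 0.8;0 0 0 0 0.2 0 0.8;0 0 0 0 0.2 0 0.8",
)

```text
time: 14.8
tool_pos: [534.4, -222.8, 100.9]
tcp_rot: [-179.9, -0.0, -13.3]
ft_force: [2.2, 8.1, 6.1]
finger_gap: 11.6
```

Emit:
apply_moves(
  targets="0 0 0 0 -0.1 0 0.8;0 0 0 0 -0.2 0 0.8;0 0 0 0 -0.3 0 0.8;0 0 0 0 -0.4 0 0.8;0 0 0 0 -0.4 0 0.8",
)

```text
time: 15.3
tool_pos: [534.6, -221.4, 100.9]
tcp_rot: [179.9, -0.0, -13.4]
ft_force: [-0.8, -5.3, 3.7]
finger_gap: 11.3
```

The leaf stopped at TCP z 100.8. The grasp reading of 57.8 in the rack predicts 57.8 + 43 = 100.8 for home. It also resisted ±2 mm shifts without rising, so it's meshed. Centring, then releasing.

Emit:
apply_moves(
  targets="0 0 0 0 0.1 0 0.8;0 0 0 0 0.2 0 0.8;0 0 0 0 0.2 0 0.8;0 0 0 0 0.2 0 0.8;0 0 0 0 0.2 0 0.8",
  force=20,
)

```text
time: 15.8
tool_pos: [534.5, -221.7, 100.8]
tcp_rot: [-179.9, -0.0, -13.3]
ft_force: [0.1, 1.4, 5.3]
finger_gap: 11.0
```

Emit:
apply_moves(
  targets="0 0 0 0 0 0 1.3;0 0 0 0 0 0 1.8;0 0 0 0 0 0 2.5;0 0 0 0 0 0 3.2;0 0 0 0 0 0 3.2",
)

```text
time: 16.3
tool_pos: [534.1, -222.3, 100.5]
tcp_rot: [-180.0, 0.0, -13.3]
ft_force: [-0.5, -1.2, 0.1]
finger_gap: 31.9
```

Emit:
apply_moves(
  targets="0 0 0 0 0 -0.5 3.2;0 0 0 0 0 -2 3.2;0 0 0 0 0 -5 3.2;0 0 0 0 0 -8 3.2;0 0 0 0 0 -12 3.2",
)

```text
time: 16.8
tool_pos: [533.5, -222.0, 221.9]
tcp_rot: [-180.0, 0.1, -13.3]
ft_force: [0.9, -0.3, -0.5]
finger_gap: 32.2
```

Emit:
apply_moves(
  targets="0 0 0 0 -4 0 3.2;0 0 0 0 -7 0 3.2;0 0 0 0 -7 0 3.2;0 0 0 0 -7 0 3.2;0 0 0 0 -7 0 3.2",
)

```text
time: 17.3
tool_pos: [550.4, -154.9, 221.3]
tcp_rot: [180.0, -0.0, -13.3]
ft_force: [0.1, -0.4, 0.8]
finger_gap: 32.0
```

Run:
```python
from h import *
s=sense();a=snap("wrist","w8.png");mT=campose("wrist",s);print(s['time'],s['tool_pos'].round(1),s['tcp_rot'].round(1))
for q,z in (("leaf_b_grip",113),("comb_b",63),("seat",63),("slot_l",93)):
    print(q,[(np.round(d['at']).tolist(),round(d['confidence'],2),ray(mT,d['at'],z).round(1).tolist()) for d in place_of("wrist",q)[:4]])
b=snap("scene","s8.png"); sT=campose("scene")
for q,z in (("leaf_b_grip",113),("slot_l",93)):
    print(q,[(np.round(d['at']).tolist(),round(d['confidence'],2),ray(sT,d['at'],z).round(1).tolist()) for d in place_of("scene",q)[:4]])
o=np.hstack([cv2.resize(a[90:390,170:470],(400,400)),cv2.resize(b[90:230,220:360],(400,400),interpolation=2)])
cv2.imwrite('pics/o8.png',cv2.cvtColor(o,cv2.COLOR_RGB2BGR))
```

```text
17.3 [ 550.4 -154.9  221.3] [180.   -0.  -13.3]
leaf_b_grip [([275.0, 322.0], 0.67, [535.3, -221.6, 113.0]), ([113.0, 625.0], 0.64, [770.8, -146.7, 113.0])]
comb_b [([110.0, 586.0], 0.58, [779.9, -149.9, 63.0]), ([389.0, 415.0], 0.29, [595.9, -408.7, 63.0]), ([224.0, 322.0], 0.18, [541.9, -198.5, 63.0])]
seat []
slot_l [([211.0, 319.0], 0.7, [544.5, -174.4, 93.0]), ([313.0, 321.0], 0.59, [523.9, -270.0, 93.0])]
leaf_b_grip [([213.0, 215.0], 0.81, [832.3, -115.7, 113.0]), ([137.0, 289.0], 0.7, [534.4, -224.5, 113.0])]
slot_l [([152.0, 296.0], 0.66, [542.9, -178.3, 93.0]), ([130.0, 288.0], 0.63, [512.8, -264.7, 93.0])]
```

View pics/o8.png

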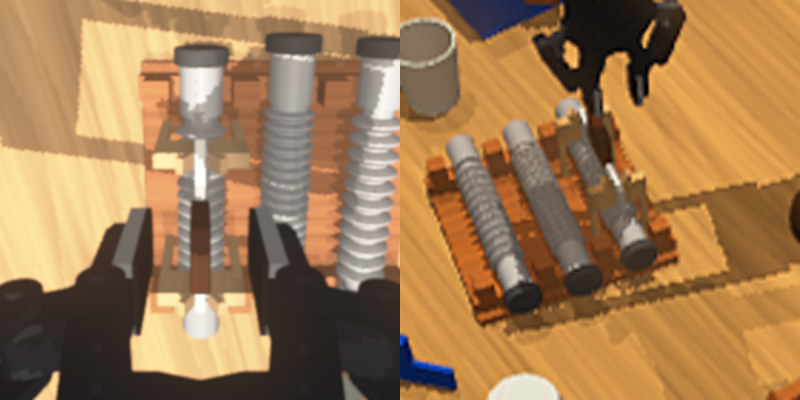

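The leaf stands in both slots, centred (slot midpoint y≈-222.2, grip y≈-221.6). To settle the height I'll touch the grip top gently with closed fingers: home should be at z≈133, and a wrong leaf at 136 or more.

Emit:
apply_moves(
  targets="0 0 0 0 3 0 0;0 0 0 0 5 0 0;0 0 0 0 7 2 0;0 0 0 0 7 4 0;0 0 0 0 7 6 0",
)

```text
time: 18.2
tool_pos: [534.1, -223.3, 160.1]
tcp_rot: [180.0, -0.0, -13.4]
ft_force: [-0.3, -0.1, -0.6]
finger_gap: 0.3
```

Emit:
apply_moves(
  targets="0 0 0 0 0 0.5 0;0 0 0 0 0 1 0;0 0 0 0 0 1.5 0;0 0 0 0 0 2 0;0 0 0 0 0 2 0",
)

```text
time: 18.7
tool_pos: [534.2, -222.2, 140.5]
tcp_rot: [-180.0, 0.0, -13.3]
ft_force: [-0.0, -0.4, -0.2]
finger_gap: 0.2
```

Emit:
apply_moves(
  targets="0 0 0 0 0 0.1 0;0 0 0 0 0 0.2 0;0 0 0 0 0 0.3 0;0 0 0 0 0 0.3 0;0 0 0 0 0 0.3 0",
)

```text
time: 19.2
tool_pos: [534.3, -222.3, 137.8]
tcp_rot: [-180.0, -0.0, -13.3]
ft_force: [-0.6, 0.1, 0.2]
finger_gap: 0.2
```

Emit:
apply_moves(
  targets="0 0 0 0 0 0.1 0;0 0 0 0 0 0.2 0;0 0 0 0 0 0.25 0;0 0 0 0 0 0.25 0;0 0 0 0 0 0.25 0",
)

```text
time: 19.7
tool_pos: [534.2, -222.3, 135.2]
tcp_rot: [-180.0, 0.0, -13.3]
ft_force: [0.3, 0.1, 0.0]
finger_gap: -0.1
```

Emit:
apply_moves(
  targets="0 0 0 0 0 0.05 0;0 0 0 0 0 0.1 0;0 0 0 0 0 0.15 0;0 0 0 0 0 0.15 0;0 0 0 0 0 0.15 0",
)

```text
time: 20.2
tool_pos: [534.3, -222.3, 133.7]
tcp_rot: [-180.0, 0.0, -13.3]
ft_force: [0.0, -0.6, 0.2]
finger_gap: -0.2
```

Emit:
apply_moves(
  targets="0 0 0 0 0 0.05 0;0 0 0 0 0 0.1 0;0 0 0 0 0 0.1 0;0 0 0 0 0 0.1 0;0 0 0 0 0 0.1 0",
)

```text
time: 20.7
tool_pos: [534.3, -222.4, 132.7]
tcp_rot: [180.0, -0.0, -13.3]
ft_force: [0.2, 0.1, 0.4]
finger_gap: 0.3
```

Emit:
apply_moves(
  targets="0 0 0 0 0 0.05 0;0 0 0 0 0 0.1 0;0 0 0 0 0 0.1 0;0 0 0 0 0 0.1 0;0 0 0 0 0 0.1 0",
)

```text
time: 21.2
tool_pos: [534.3, -222.4, 131.7]
tcp_rot: [180.0, -0.0, -13.3]
ft_force: [0.6, 0.8, 0.2]
finger_gap: -0.3
```

Emit:
apply_moves(
  targets="0 0 0 0 0 0.05 0;0 0 0 0 0 0.05 0;0 0 0 0 0 0.1 0;0 0 0 0 0 0.1 0;0 0 0 0 0 0.1 0",
)

```text
time: 21.7
tool_pos: [534.5, -222.4, 131.1]
tcp_rot: [180.0, -0.0, -13.3]
ft_force: [0.6, 0.1, 3.4]
finger_gap: -0.3
```

Contact came only at z≈131, well below the 136 or more that a wrong leaf would give, so the leaf is home. Retreating for a last look.

Emit:
apply_moves(
  targets="0 0 0 0 0 -0.5 0;0 0 0 0 0 -2 0;0 0 0 0 0 -5 0;0 0 0 0 0 -9 0;0 0 0 0 0 -10 0",
)

```text
time: 22.2
tool_pos: [536.4, -223.5, 237.5]
tcp_rot: [179.9, -0.5, -13.3]
ft_force: [1.3, -0.2, -0.1]
finger_gap: 0.1
```

Emit:
apply_moves(
  targets="0 0 0 0 -4 0 0;0 0 0 0 -7 0 0;0 0 0 0 -11 0 0;0 0 0 0 -14 0 0;0 0 0 0 -14 0 0",
)

```text
time: 22.7
tool_pos: [567.2, -82.6, 231.4]
tcp_rot: [-179.9, -0.0, -13.1]
ft_force: [-0.3, -0.5, -0.4]
finger_gap: 0.1
```

Run:
```python
from h import *
s=sense();a=snap("wrist","w9.png");mT=campose("wrist",s);print(s['time'],s['tool_pos'].round(1),s['ft_force'].round(1))
for q,z in (("leaf_b_grip",113),("slot_l",93)):
    print(q,[(np.round(d['at']).tolist(),round(d['confidence'],2),ray(mT,d['at'],z).round(1).tolist()) for d in place_of("wrist",q)[:4]])
b=snap("scene","s9.png"); 
o=np.hstack([cv2.resize(a[100:400,170:470],(400,400)),cv2.resize(b[90:310,210:430],(400,400),interpolation=2)])
cv2.imwrite('pics/o9.png',cv2.cvtColor(o,cv2.COLOR_RGB2BGR))
```

```text
22.7 [567.2 -82.6 231.4] [-0.3 -0.5 -0.4]
leaf_b_grip [([344.0, 321.0], 0.56, [535.1, -222.0, 113.0]), ([87.0, 115.0], 0.45, [442.4, 25.1, 113.0])]
slot_l []
```

View pics/o9.png

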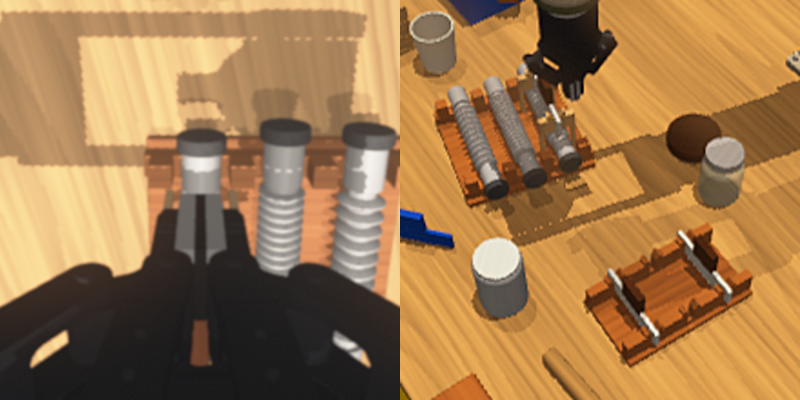

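The two other leaves stand in the rack's outer slots. Leaf b stands in the thread with its grip at (535,-222), and the bystanders in view look undisturbed. Handing in.

```bash
python3 -c "
from bench import *
print(hand_in())"
```

```text
the job is handed in; nothing more can be done
None
```

The job is handed in at 22.7 s of the 72 s allowed: leaf b (10 mm pitch) fits the front spindle and is standing fully home in its thread. I measured the spindle's pitch as about 10 mm from the wrist camera and took the middle leaf, whose teeth matched, so leaves a and c were never tried.

- **Fit:** I lowered it gently, with no more than about 12 N shown at the wrist. It held against ±2 mm shifts along the thread without rising.
- **Height:** a fingertip touch on the grip met it at about 131 mm. Nominal home is 133 mm and a wrong leaf would stand at 136 mm or more. I put the 2 mm shortfall down to the closed fingertips' offset, which I did not check.
- **Other height readings:** the seating height was 100.8 mm. That matches the measured grasp height (57.8 mm) plus the 43 mm rise, but is about 2 mm above what the commanded grasp height (55.7 mm) gives. The touch test settled that.
- **Position:** the grip is at y ≈ -222, and the midpoint between the bridges is also about -222.
- **Everything else:** leaves a and c still stand in the rack's outer slots. The bystanders in the last picture looked unmoved, but it did not show all of them. The arm touches nothing.

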